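Stack cassettes and assemble a mould on two stands

TASK

Set out the embedding bench: on the blue stand stack the three tissue cassettes, the orange one at the bottom, the white one on it and the green one with its wax block uppermost; on the yellow stand put the metal mould with the red embedding ring on top of it. Lay every piece flat and right way up, centred on its stand's pad and with its length along the pad's length (either way round), let go of everything, and leave the tape roll and the bench timer where they are.

Things in the scene. Friction and masses are not known exactly. Their poses are not given: they have to be found in the camera images.
- orange_cassette_mid (a point): orange slotted tissue cassette, a flat plate 28 x 40 x 6 mm, lying flat on the bench; its origin is its centre, half-way up; x across its 28 mm width (pinch it across this), y along its 40 mm length, z up. About 15 g.
- white_cassette_mid (a point): white slotted tissue cassette, a flat plate 28 x 40 x 6 mm (flat top with rows of small slots, no well), lying flat on the bench; its origin is its centre, half-way up; x across its 28 mm width (pinch it across this), y along its 40 mm length, z up. About 15 g.
- green_cassette_mid (a point): green tissue cassette 28 x 40 x 6 mm with a pale wax block (24 x 26 x 6 to 7 mm, with a pink patch) on its upper face, 13 mm high in all, lying flat on the bench, block up; its origin is at the middle of the 28 x 40 mm outline, 6.5 mm above its underside; the block's middle lies 4 mm towards +y of it; x across its 28 mm width (pinch it across this), y along its 40 mm length, z up. About 20 g.
- mould_mid (a point): light grey metal base mould, a shallow pan 24 x 37 x 9 mm with one rectangular well in its upper face, lying flat on the bench, well up; its origin is its centre, half-way up; x across its 24 mm width (pinch it across this), y along its 37 mm length, z up. About 25 g.
- red_ring_mid (a point): red plastic embedding ring, an open rectangular frame 10 mm high: a flange 30 x 42 x 3 mm at the bottom and above it a frame 28 x 38 mm, with a hole of 18 x 28 to 30 mm through the middle; lying flat on the bench, flange down; right way up is flange down. It rests on top of the mould and does not go over it. Its origin is its centre, half-way up; x across its 30 mm width (pinch it across this), y along its length, z up. About 15 g.
- blue_stand_top (a point): blue stand for the cassettes, fixed: a blue base plate 56 x 70 x 6 mm carrying a neck and a small flat black rubber-faced pad, 20 x 34 mm, on which things are stacked. The point is the centre of the pad's top face, 24 mm above the bench; x along the pad's 20 mm width, y along its 34 mm length, z up. Cassettes, mould and ring are wider than the pad and overhang it on all sides.
- yellow_stand_top (a point): yellow stand for the mould and ring, fixed: a yellow base plate 56 x 70 x 6 mm carrying a neck and a small flat black rubber-faced pad, 20 x 34 mm, on which things are stacked. The point is the centre of the pad's top face, 24 mm above the bench; x along the pad's 20 mm width, y along its 34 mm length, z up. Cassettes, mould and ring are wider than the pad and overhang it on all sides.
- tape: bystander: roll of beige masking tape lying flat, 98 mm across and 25 mm high; origin at the centre of its underside, z up. Leave it alone.
- timer: bystander: small white bench timer, 68 x 40 mm and 58 mm high; origin at the centre of its underside, z up. Leave it alone.

How it is judged:
By the outcome, as a careful person would: the job done as asked, in the order asked, and still so for the second after the job is handed in, with the robot touching nothing.
It also fails if it takes over 120 s, if anything falls off the work surface, if the arm or the gripper's body presses on something with over 40 N, if the wrist force passes 120 N, or if a joint passes its speed limit or range.

ROBOT

A 7-joint arm with a two-finger parallel gripper is mounted at the origin on a cart in front of the work surface, level with it; the furniture and walls round the work are solid. World frame = base frame: x ahead of the robot, y to its left, z up, the work surface at z = 0. Lengths are in m, angles in degrees, forces in N, time in s.
With the tool pointing down it reaches from about 0.425 to 0.825 m from the base axis. Payload 3.6 kg.
Tool frame: the origin (TCP) lies at the very end of the fingers, on their centre line; the grasp point (between the pads) lies ctrl.hold_point_z behind it (ctrl.hold_point_z is the distance from the TCP to the grasp point, in m); z points along the fingers, y is the line along which they close (so a half turn about z gives the same grasp; the last joint's range is limited). The gripper opens to 93 mm and grips with 3 to 60 N. Pads are 15 mm wide; open, the fingers measure 128 mm over their backs; the gripper's body (75 mm by 188 mm) begins 65 mm behind the grasp point.
Start: joints at [-66.033, 35.231, -0.722, 81.555, 0.464, 63.22, -2.315], TCP at [0.28, 0.587, 0.219] pointing down, gripper open.
Joint ranges: [-178.69, 178.69], [-17.37, 117.87], [-77.05, 75.6], [15.02, 138.74], [-78.02, 258.01], [0.78, 113.62], [-162.83, 162.83]. Speed limits (degrees/s): [159.86, 159.86, 180, 180, 180, 180, 180].

INTERFACE

Orientations are given as a 3x3 rotation matrix whose columns are the frame's x, y, z axes.
In Python, from rig import ctrl gives the robot as it stands. The module is installed in compiled form; this text tells all that it offers. Calls block until the motion is done:
- ctrl.goto(position, orientation): joint-space move of the TCP to a pose.
- ctrl.move_l(position, v=0.15, frame=None): straight line of the TCP; frame=None keeps the orientation; v is the mean speed in m/s.
- ctrl.move_j(angles): joint-space move.
- ctrl.open_gripper() and ctrl.clamp(): open the fingers fully, or close them until they stop; the grip force is fixed at half the most.
- ctrl.wait(seconds).
- ctrl.solve_ik(position, orientation): joint angles nearest the present ones, or None.
- ctrl.get_state(): the state.
- ctrl.get_image(name): name is "scene" or "top" or "wrist"; returns the picture (480x640x3 uint8, red, green, blue); there is no depth.
- ctrl.camera_params(name): a dict with "mtx" (3x3 intrinsics, pixels), "cam_to_world" (4x4, takes a point from camera to world coordinates). Camera axes: x right, y down, z forward; pixel columns grow to the right and rows downward; lengths in m; the calibration is good to about 2 mm. The wrist camera is an equidistant fisheye: a pixel r from the principal point sees the ray r / f radians off the axis. A picture is of the moment at which its call begins: read the wrist's pose just before it. camera_params takes no time and is no camera call; for the wrist camera it gives the pose at the moment of the call.
A pose or a line that the arm cannot do raises ctrl.Unreachable and nothing moves.
- ctrl.job_done(): hands the job in; it is judged then, once.
Trained networks look in the newest picture that a camera, given by its name, has taken for a name from the list of things; names that differ only in an ending like _2 or _b are one class to them, and where a whole thing is asked for, a point or a joint stands for the part that bears it (a point fixed in the world has none). Each returns a list of dicts, best first, with "conf" (0 to 1); they miss things now and then, are a little off and sometimes report something else, mostly with a low value. They report only what shows in the picture. A call takes as long as a camera call.
- ctrl.boxes_of(camera, thing): "centre" ([x, y, z] in m, in world coordinates, good to about 4 mm: the middle of the surface that is visible of it).
- ctrl.masks_of(camera, thing): "mask" (480x640 bool, what is visible of it).
The state is a dict: "time": time; "q": joint angles; "qd": joint speeds; "joint_efforts": joint torques, N m; "eef_pos": TCP position; "tcp_rot": TCP orientation; "ft_force": force on the tool from outside, world axes, zero at the start; "torque": the same for the moment, N m; "opening": finger opening in m; "grasp_force": force on a finger pad.
Only numpy, scipy, OpenCV 4.12 (cv2) and the standard library are available. Lean on these libraries where they do the work, as an engineer would, in place of code of your own. Each camera call takes 0.05 s, during which the arm holds its last target. There are 200 camera calls.

## Working session

There is one attempt and no reset: what is moved stays moved. The work goes in short steps, each a Python script; the robot and the scene stay as the last script left them, time stands still between calls to the robot, and variables do not carry over. Pictures are saved under pics/ and viewed, at most 14 in all, crops included, and the job is handed in when it is done.

```bash
mkdir -p pics; python3 - <<'E'
from rig import ctrl
import cv2,numpy as np
for c in ["scene","top"]:
    im=ctrl.get_image(c); cv2.imwrite(f"pics/{c}0.png",im[:,:,::-1])
    P=ctrl.camera_params(c); print(c,P["mtx"].round(1).tolist(),P["cam_to_world"].round(3).tolist())
    for t in ["orange_cassette_mid","white_cassette_mid","green_cassette_mid","mould_mid","red_ring_mid","blue_stand_top","yellow_stand_top","tape","timer"]:
        try: print(t,[(np.round(b["centre"],3).tolist(),round(b["conf"],2)) for b in ctrl.boxes_of(c,t)][:3])
        except Exception as e: print(t,repr(e))
print(ctrl.hold_point_z,ctrl.get_state())
E
```

```text
scene [[502.6, 0.0, 324.1], [0.0, 502.6, 238.6], [0.0, 0.0, 1.0]] [[0.763, -0.386, 0.518, 0.131], [-0.646, -0.428, 0.633, -0.612], [-0.022, -0.818, -0.575, 0.578], [0.0, 0.0, 0.0, 1.0]]
orange_cassette_mid [([0.488, -0.157, 0.008], 0.61)]
white_cassette_mid [([0.44, -0.048, 0.004], 0.5)]
green_cassette_mid [([0.502, 0.028, 0.008], 0.72)]
mould_mid []
red_ring_mid [([0.451, -0.248, 0.009], 0.59)]
blue_stand_top [([0.608, 0.032, 0.01], 0.77)]
yellow_stand_top [([0.6, -0.14, 0.008], 0.66)]
tape [([0.722, -0.072, 0.018], 0.8), ([0.452, 0.11, 0.006], 0.54)]
timer [([0.656, 0.168, 0.025], 0.96)]
top [[584.7, 0.0, 331.9], [0.0, 584.7, 235.9], [0.0, 0.0, 1.0]] [[-0.004, -0.992, 0.123, 0.46], [-1.0, 0.004, -0.007, -0.042], [0.007, -0.123, -0.992, 0.931], [0.0, 0.0, 0.0, 1.0]]
orange_cassette_mid [([0.486, -0.158, 0.005], 0.62), ([0.66, 0.166, 0.042], 0.2)]
white_cassette_mid [([0.442, -0.051, 0.006], 0.79), ([0.618, 0.046, 0.003], 0.4)]
green_cassette_mid [([0.501, 0.034, 0.013], 0.56)]
mould_mid [([0.455, 0.111, 0.005], 0.77)]
red_ring_mid [([0.454, -0.242, 0.009], 0.72)]
blue_stand_top [([0
[... 333 characters left out ...]
,  -2.31491068]), 'qd': array([ 0.03929288,  0.02838432,  0.04981527,  0.02853441, -0.02389179,
        0.03088159, -0.04938841]), 'joint_efforts': array([ 1.00598587e-03, -4.58837628e+01,  2.09294795e-01, -1.66039646e+01,
       -6.10503880e-02,  1.31070404e-02,  5.28456690e-05]), 'eef_pos': array([0.27965297, 0.58673738, 0.21868277]), 'tcp_rot': array([[-9.02718279e-01,  4.30232156e-01, -1.28571691e-05],
       [ 4.30232155e-01,  9.02718280e-01,  1.30497522e-05],
       [ 1.72208246e-05,  6.24868224e-06, -1.00000000e+00]]), 'ft_force': array([ 0.25027628,  0.08026753, -0.3995731 ]), 'torque': array([ 0.01270994, -0.01235461, -0.0042683 ]), 'grasp_force': 0.0, 'opening': 0.0930482702218603}
```

View pics/top0.png

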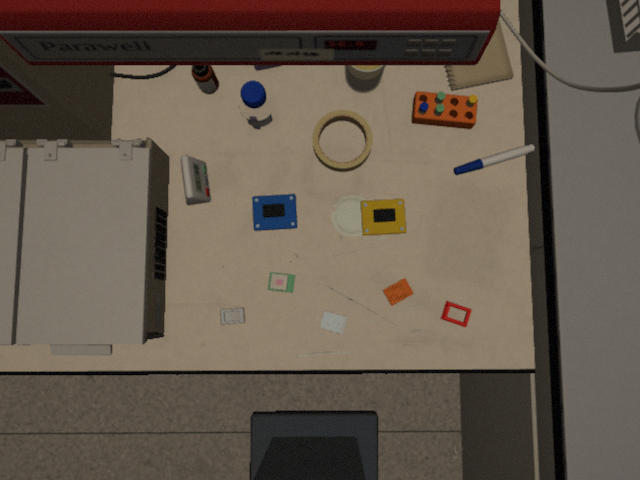

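View pics/scene0.png

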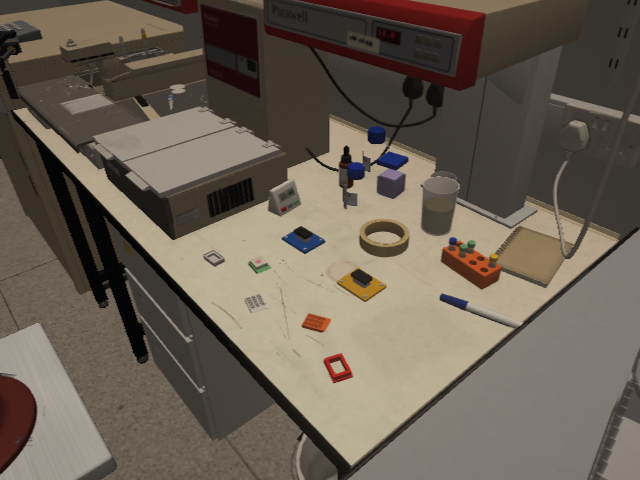

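```bash
cat > h.py <<'E'
from rig import ctrl
import cv2,numpy as np
from scipy.optimize import minimize
def R(a):  # tool down, closing line at a deg from world x; 180 deg ambiguity solved by nearest wrist angle
    best=None
    for k in (a,a+180):
        y=np.array([np.cos(np.radians(k)),np.sin(np.radians(k)),0]); z=np.array([0,0,-1.])
        M=np.column_stack([np.cross(y,z),y,z])
        d=-M[:,0]@np.array([1.,0,0])   # prefer tool x towards one fixed side
        if best is None or d<best[0]: best=(d,M)
    return best[1]
def proj(c,P,X):
    T=np.linalg.inv(P["cam_to_world"]); p=X@T[:3,:3].T+T[:3,3]; K=P["mtx"]
    if c=="wrist":
        r=np.hypot(p[:,0],p[:,1]); th=np.arctan2(r,p[:,2]); s=th/np.maximum(r,1e-9); u=p[:,:2]*s[:,None]
    else: u=p[:,:2]/p[:,2:]
    return u@K[:2,:2].T+K[:2,2]
def corners(x,y,a,w,l,z0,z1):
    c,s=np.cos(a),np.sin(a); o=np.array([[i*w/2,j*l/2] for i in(-1,1) for j in(-1,1)])
    xy=o@np.array([[c,s],[-s,c]])+[x,y]
    return np.vstack([np.c_[xy,np.full(4,z)] for z in (z0,z1)])
def fit(c,P,mask,x,y,w,l,z0,z1):
    """pose (x,y,yaw deg) of an upright box from its silhouette; yaw = direction of its width axis"""
    m=(mask*255).astype(np.uint8)
    def iou(p):
        h=cv2.convexHull(proj(c,P,corners(*p,w,l,z0,z1)).astype(np.float32))
        b=np.zeros((480,640),np.uint8); cv2.fillConvexPoly(b,np.round(h*64).astype(np.int32),255,cv2.LINE_AA,6)
        b=b.astype(float); mm=m.astype(float); return -np.minimum(b,mm).sum()/np.maximum(b,mm).sum()
    best=None
    for a in np.radians([-90,-45,0,45]):
        S=np.array([[x,y,a],[x+.008,y,a],[x,y+.008,a],[x,y,a+.4]])
        r=minimize(iou,[x,y,a],method="Nelder-Mead",options=dict(initial_simplex=S,maxiter=150,xatol=1e-4,fatol=1e-5))
        if best is None or r.fun<best.fun: best=r
    return best.x[0],best.x[1],(np.degrees(best.x[2])+90)%180-90,-best.fun
DIM=dict(orange_cassette_mid=(.028,.040,0,.006),white_cassette_mid=(.028,.040,0,.006),green_cassette_mid=(.028,.040,0,.006),
 mould_mid=(.024,.037,0,.009),red_ring_mid=(.030,.042,0,.003),blue_stand_top=(.056,.070,0,.006),yellow_stand_top=(.056,.070,0,.006))
GUESS=dict(orange_cassette_mid=(.487,-.157),white_cassette_mid=(.441,-.05),green_cassette_mid=(.501,.031),mould_mid=(.455,.111),
 red_ring_mid=(.453,-.245),blue_stand_top=(.612,.04),yellow_stand_top=(.603,-.134))
def measure(c,t,near,n=None):
    """fit the mask of t nearest the expected point"""
    P=ctrl.camera_params(c); best=None
    for d in ctrl.masks_of(c,t):
        v,u=np.nonzero(d["mask"])
        if len(u)<30: continue
        e=np.hypot(*(np.array([u.mean(),v.mean()])-proj(c,P,np.array([[*near,.01]]))[0]))
        if best is None or e<best[0]: best=(e,d)
    if best is None: return None
    return fit(c,P,best[1]["mask"],*near,*(n or DIM[t]))+(best[0],best[1]["conf"])
E
python3 - <<'E'
from h import *
for t in DIM:
    r=measure("top",t,GUESS[t]); print(t,r and np.round(r,4).tolist())
ctrl.goto([.53,-.03,.30],R(90))
P=ctrl.camera_params("wrist"); print(P["mtx"],P["cam_to_world"].round(3),ctrl.get_state()["time"],ctrl.get_state()["q"].round(0))
cv2.imwrite("pics/w1.png",ctrl.get_image("wrist")[:,:,::-1])
for t in DIM:
    r=measure("wrist",t,GUESS[t]); print(t,r and np.round(r,4).tolist())
E
```

```text
orange_cassette_mid [0.4867, -0.1516, 27.2713, 0.9058, 3.9898, 0.75]
white_cassette_mid [0.4396, -0.0494, -15.3313, 0.9072, 1.1001, 0.85]
green_cassette_mid [0.5018, 0.032, -7.0482, 0.7835, 0.8039, 0.93]
mould_mid [0.4503, 0.1097, 3.7646, 0.8169, 3.4952, 0.71]
red_ring_mid [0.4512, -0.2419, -15.5409, 0.4664, 3.2215, 0.76]
blue_stand_top [0.6146, 0.0447, 2.4514, 0.9294, 2.9652, 0.9]
yellow_stand_top [0.6063, -0.1297, 3.3239, 0.9158, 3.4164, 0.94]
[[371.64829954   0.         324.26651955]
 [  0.         371.64829954 238.89334866]
 [  0.           0.           1.        ]] [[ 0.002 -0.962 -0.272  0.606]
 [-1.    -0.002 -0.    -0.028]
 [-0.001  0.272 -0.962  0.466]
 [ 0.     0.     0.     1.   ]] 3.7333 [-30.  25.  47.  95. -20.  68. -68.]
orange_cassette_mid [0.4871, -0.1508, 32.9381, 0.8448, 5.9908, 0.86]
white_cassette_mid [0.4395, -0.0484, -13.7451, 0.8938, 1.8022, 0.59]
green_cassette_mid [0.5031, 0.0327, -9.0016, 0.898, 3.1864, 0.94]
mould_mid [0.45, 0.1105, 3.8382, 0.8499, 2.8867, 0.93]
red_ring_mid [0.4507, -0.244, -21.1057, 0.6981, 3.7759, 0.93]
blue_stand_top [0.612, 0.04, -90.0, 0.0, 129.8504, 0.56]
yellow_stand_top [0.6074, -0.1314, 2.7465, 0.9189, 5.1076, 0.57]
```

View pics/w1.png

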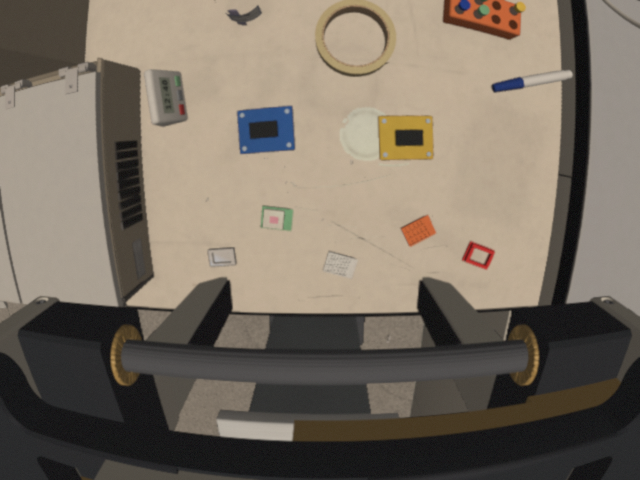

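```bash
cat >> h.py <<'E'
def Rs(a):  # closing line a deg from world x (|a|<60), camera on the -y side
    y=np.array([np.cos(np.radians(a)),np.sin(np.radians(a)),0]); z=np.array([0,0,-1.])
    M=np.column_stack([np.cross(y,z),y,z])
    if M[1,0]>0: M[:,:2]*=-1
    return M
def hull(m):
    p=np.column_stack(np.nonzero(m)[::-1]).astype(np.int32); b=np.zeros(m.shape,np.uint8)
    cv2.fillConvexPoly(b,cv2.convexHull(p),1); return b
def big(m):  # largest blob only
    n,l,s,_=cv2.connectedComponentsWithStats(m.astype(np.uint8)); return l==1+s[1:,4].argmax()
_fit=fit
def fit(c,P,mask,*a): return _fit(c,P,hull(big(mask)),*a)
def pad(im,P,x,y):
    g=im.max(2)<60; u,v=proj("wrist",P,np.array([[x,y,.024]]))[0]
    w=np.zeros_like(g); w[int(v)-30:int(v)+30,int(u)-40:int(u)+40]=1
    return fit("wrist",P,g&w,x,y,.020,.034,.024,.024)
E
python3 - <<'E'
from h import *
print(ctrl.solve_ik([.612,.043,.14],Rs(3)).round(0))
for t,x,y in (("yellow_stand_top",.607,-.131),("blue_stand_top",.614,.043)):
    ctrl.goto([x,y,.14],Rs(3))
    im=ctrl.get_image("wrist"); P=ctrl.camera_params("wrist"); cv2.imwrite(f"pics/{t}.png",im[:,:,::-1])
    r=measure("wrist",t,(x,y)); print(t,r and np.round(r,4).tolist()); print(np.round(pad(im,P,x,y),4))
    s=ctrl.get_state(); print(s["time"],s["q"].round(0),s["eef_pos"].round(4))
E
```

```text
[ -38.   50.   61.   94.  -47.   65. -141.]
yellow_stand_top [0.6078, -0.1284, 3.1417, 0.9609, 1.0874, 0.87]
[ 0.6072 -0.1297  6.4002  0.8457]
5.1833 [ -21.   50.   59.   93.  -47.   65. -126.] [ 0.6077 -0.1303  0.1413]
blue_stand_top [0.6157, 0.0441, 2.877, 0.9636, 2.7154, 0.59]
[0.6154 0.0433 2.1642 0.8812]
6.0167 [ -38.   50.   61.   94.  -48.   65. -141.] [0.6139 0.0395 0.1409]
```

View pics/blue_stand_top.png

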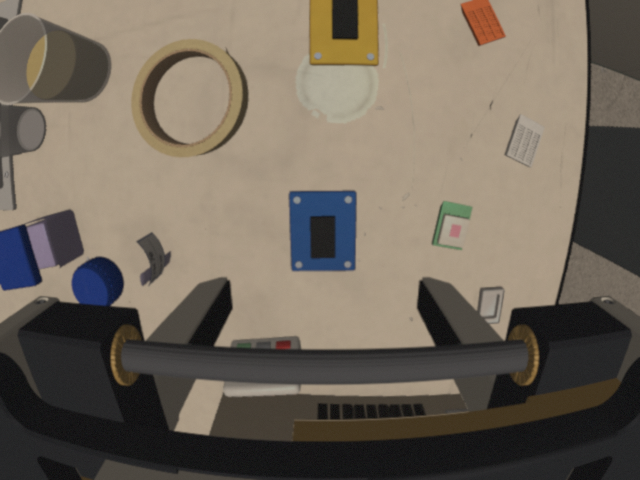

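```bash
cat >> h.py <<'E'
ST=dict(blue=(.6154,.0438,2.8),yellow=(.6073,-.1294,3.1))
def settle(p,what=""):
    for _ in range(10):
        ctrl.wait(.1); e=ctrl.get_state()["eef_pos"]-p
        if np.abs(e).max()<.0007: break
    s=ctrl.get_state(); print(what,"err mm",(e*1e3).round(1),"F",s["ft_force"].round(1),"open",round(s["opening"],4),"t",round(s["time"],1))
def pick(t,x,y,a,gz=.002,check=True):
    ctrl.goto([x,y,.12],Rs(a)); ctrl.wait(.3)
    if check:
        ctrl.get_image("wrist"); r=measure("wrist",t,(x,y)); print(t,r and np.round(r,4).tolist())
        if r and r[3]>.75 and np.hypot(r[0]-x,r[1]-y)<.008: 
            x,y=r[:2]
            if abs(r[2]-a)<12: a=r[2]
    ctrl.move_l([x,y,.03],.25,Rs(a)); p=[x,y,gz]; ctrl.move_l(p,.08); settle(p,"grasp")
    ctrl.clamp(); s=ctrl.get_state(); print("open",s["opening"],"gf",s["grasp_force"])
    ctrl.move_l([x,y,.10],.2)
    print("lifted open",ctrl.get_state()["opening"])
def place(st,z):
    x,y,a=ST[st]
    ctrl.goto([x,y,.11],Rs(a)); ctrl.wait(.2)
    ctrl.move_l([x,y,z+.015],.15,Rs(a)); p=[x,y,z]; ctrl.move_l(p,.04); settle(p,"place")
    ctrl.open_gripper(); ctrl.wait(.1); ctrl.move_l([x,y,.12],.2); print("open",ctrl.get_state()["opening"],ctrl.get_state()["time"])
E
python3 - <<'E'
from h import *
pick("orange_cassette_mid",.487,-.151,30)
place("blue",.024+.002+.0005)
cv2.imwrite("pics/p1.png",ctrl.get_image("wrist")[140:340,200:440,::-1].repeat(3,0).repeat(3,1))
r=measure("wrist","orange_cassette_mid",ST["blue"][:2],(.028,.040,.024,.030)); print(r and np.round(r,4))
E
```

```text
orange_cassette_mid [0.4872, -0.1507, 28.8803, 0.948, 2.5589, 0.66]
grasp err mm [ 0.4 -0.3  0.6] F [-0.1 -0.  -0.1] open 0.093 t 8.4
open 0.027291299794892213 gf 29.99881323426962
lifted open 0.027527746597646393
place err mm [-0. -0. -0.] F [-0.4 -0.1 -0.6] open 0.0275 t 12.5
open 0.09273649035125846 14.3417
[0.6145 0.0445 3.9332 0.933  6.3616 0.62  ]
```

View pics/p1.png

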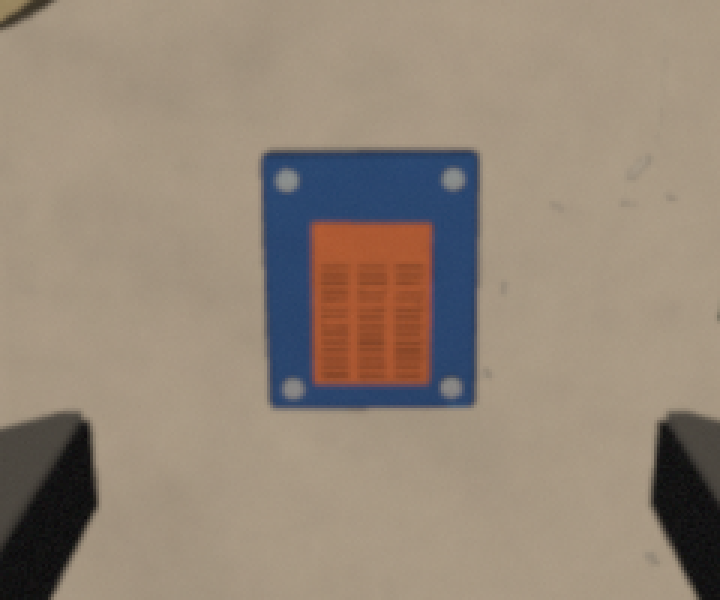

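The orange cassette sits square on the blue stand, its centre near crop pixel (372,304) against 371 for the plate, and the fit is within 1 mm of the target. Next are the white and green cassettes.

```bash
python3 - <<'E'
from h import *
pick("white_cassette_mid",.4395,-.0488,-14.5)
place("blue",.030+.002+.0007)
r=measure("wrist","white_cassette_mid",ST["blue"][:2],(.028,.040,.030,.036)); print(r and np.round(r,4))
im=ctrl.get_image("wrist")
r=measure("wrist","white_cassette_mid",ST["blue"][:2],(.028,.040,.030,.036)); print(r and np.round(r,4))
cv2.imwrite("pics/p2.png",im[140:340,200:440,::-1].repeat(3,0).repeat(3,1))
E
```

```text
white_cassette_mid [0.4396, -0.0479, -15.5706, 0.9389, 2.0619, 0.83]
grasp err mm [ 0.4 -0.1  0.6] F [ 0.3 -0.3  0.5] open 0.0927 t 16.9
open 0.027707311604021775 gf 29.99988455325365
lifted open 0.027421465356969193
place err mm [-0. -0. -0.] F [-0.2 -0.1 -0.3] open 0.0276 t 20.8
open 0.09305577303998493 22.5667
[0.6142 0.0389 5.3252 0.7769 2.0797 0.83  ]
[0.615  0.0442 3.5865 0.9373 8.1901 0.65  ]
```

View pics/p2.png

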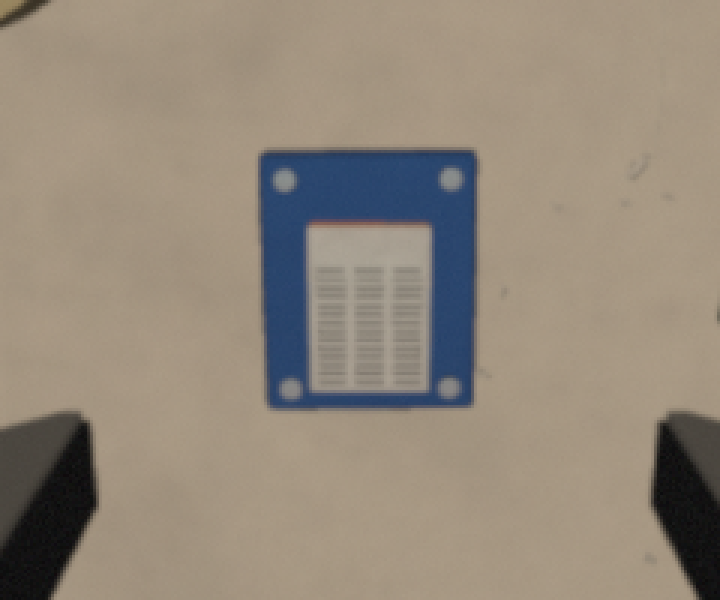

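White lies flush on orange (crop pixel (369,308)). Next is green.

```bash
python3 - <<'E'
from h import *
pick("green_cassette_mid",.5025,.0325,-8)
place("blue",.036+.002+.0007)
im=ctrl.get_image("wrist")
r=measure("wrist","green_cassette_mid",ST["blue"][:2],(.028,.040,.036,.042)); print(r and np.round(r,4))
cv2.imwrite("pics/p3.png",im[140:340,200:440,::-1].repeat(3,0).repeat(3,1))
pick("mould_mid",.450,.110,3.8)
place("yellow",.024+.002+.0005)
im=ctrl.get_image("wrist")
r=measure("wrist","mould_mid",ST["yellow"][:2],(.024,.037,.024,.033)); print(r and np.round(r,4))
cv2.imwrite("pics/p4.png",im[140:340,200:440,::-1].repeat(3,0).repeat(3,1))
E
```

```text
green_cassette_mid [0.5028, 0.034, -7.3592, 0.9347, 1.4121, 0.93]
grasp err mm [ 0.4 -0.1  0.6] F [-0.4 -0.   0.2] open 0.093 t 24.9
open 0.027541752633522296 gf 29.99673653393984
lifted open 0.02744336886324001
place err mm [-0.1  0.  -0.2] F [ 0.6  0.4 -0.1] open 0.0273 t 28.4
open 0.09235366766249581 30.2
[ 0.6149  0.044   4.216   0.9458 10.9942  0.7   ]
mould_mid [0.4502, 0.1095, 3.1672, 0.9316, 2.1599, 0.8]
grasp err mm [0.4 0.1 0.6] F [ 0.4  0.2 -0.3] open 0.093 t 32.6
open 0.023701054483021077 gf 29.96671736240387
lifted open 0.023883006018140467
place err mm [-0.  -0.  -0.1] F [-0.1 -0.7 -0.3] open 0.0238 t 36.9
open 0.09281220207359174 38.8083
[ 0.607  -0.1281  2.8448  0.9259  7.354   0.97  ]
```

View pics/p3.png

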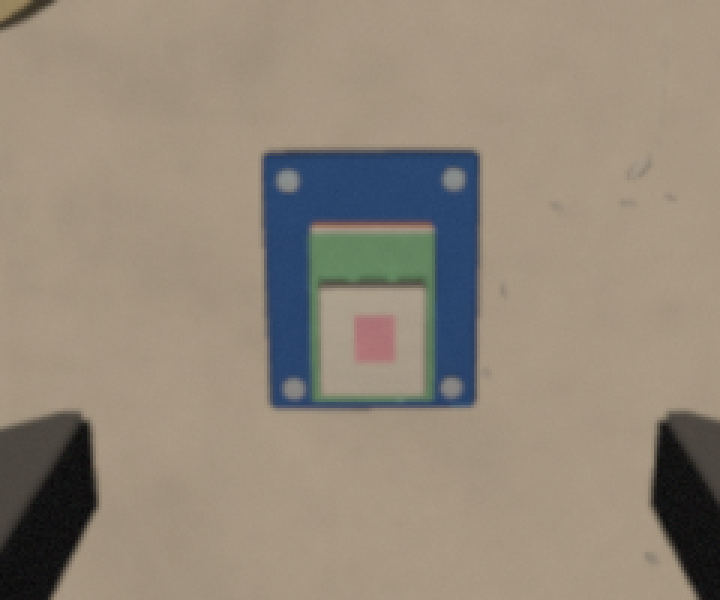

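View pics/p4.png

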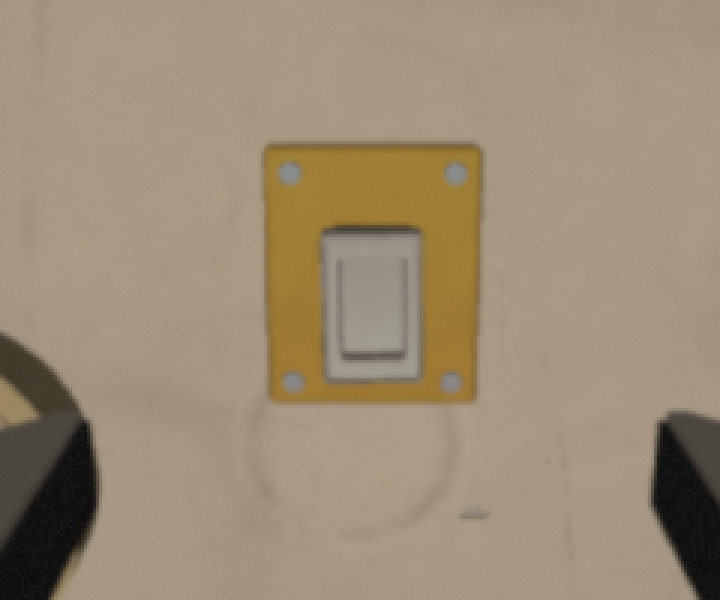

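The green cassette is stacked square with its block up, and the mould is on yellow (crop pixel (372,305)) with its well up. Last is the ring.

```bash
python3 - <<'E'
from h import *
pick("red_ring_mid",.4508,-.2435,-19,gz=.0008)
place("yellow",.033+.0012+.0005)
im=ctrl.get_image("wrist")
r=measure("wrist","red_ring_mid",ST["yellow"][:2],(.030,.042,.033,.036)); print(r and np.round(r,4))
a=im[140:340,200:440].repeat(2,0).repeat(2,1)
ctrl.goto([.45,-.05,.25],Rs(3)); s=ctrl.get_image("scene")[170:350,240:440]
b=cv2.resize(s,None,fx=400/180,fy=400/180)[:, :320]
cv2.imwrite("pics/p5.png",np.hstack([a,b])[:,:,::-1])
E
```

```text
red_ring_mid [0.4519, -0.2419, -18.4183, 0.9591, 2.5581, 0.73]
grasp err mm [ 0.2 -0.2  0.5] F [-1.1 -0.   1.1] open 0.093 t 41.2
open 0.029019570861390075 gf 29.997315108776093
lifted open 0.028866138263634315
place err mm [-0. -0. -0.] F [ 0.2 -0.5 -0. ] open 0.0289 t 45.1
open 0.09309811544998621 46.8667
[ 6.073000e-01 -1.294000e-01 -9.000000e+01  0.000000e+00  1.876163e+02
  2.300000e-01]
```

View pics/p5.png

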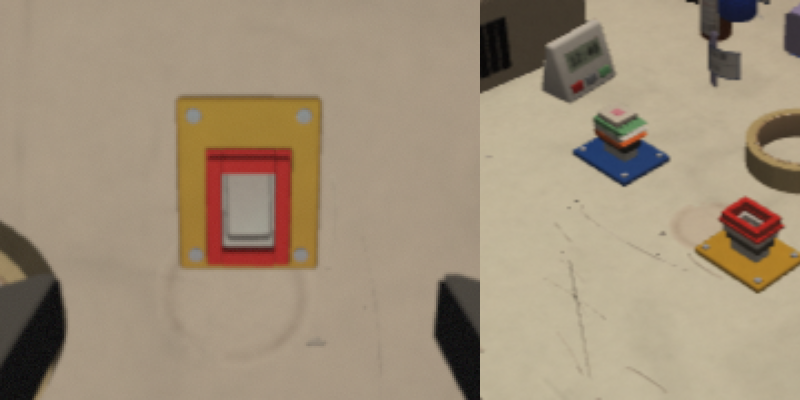

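The ring sits flat and square on the mould, at (248,207) in the left half of the picture. Both stacks stand upright, and the tape and timer haven't moved. I'm handing in.

```bash
python3 -c "
from rig import ctrl
print(ctrl.job_done())"
```

```text
the job is handed in; nothing more can be done
None
```

The job is handed in: orange, white and green cassettes are stacked on the blue stand, and the mould with the red ring on top is on the yellow stand. All pieces are released and look centred and square in the pictures; the ring was checked by eye only. The tape and timer were left alone, and the last placing ended at 47 s of the 120 s allowed.

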